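# Unlock the glass plate and stand it in the soaking trough

## Task

The glass plate in the white holder has to go to soak. With the blue flat driver from its stand, and not with the fingers, turn the slotted brass screw clockwise all the way to its stop, keeping the blade pushed home in the slot as the screw sinks, and put the driver back upright in its stand. Then slide the plate up out of the holder by its top edge and stand it on edge on the floor of the steel trough, dropping neither plate nor driver and leaving the bottles, jar, cup and bowl where they are.

Things in the scene. Friction and masses are not known exactly. Their poses are not given: they have to be found in the camera images.
- holder: Fixed white plate holder: base 70 x 180 x 12 mm, two uprights (94 mm apart) with vertical grooves, 8 mm wide, open at the top (87 mm high), that hold the plate by its side edges; between them both its faces are bare. Origin: underside centre; y along the plate towards the screw's post (105 mm high, 40 x 28 mm, axis at y = +71 mm), x normal to the plate, z up.
- slot (a point): Centre of the top face of the brass screw head (38 mm across, axis vertical) on the holder's post, about 130 mm above the table. x along the straight slot, z up. Slot 20.5 mm long with closed ends, 4.5 mm wide, 6 mm deep, 1 mm chamfers. A red latch arm fast to the screw (11 mm wide, 38 mm from axis to tip, 13 to 18 mm below the face) at first lies over the plate's top edge and blocks it.
- screw (a joint): Turn in rad: 0 locked (arm along the holder's -y, over the plate; slot along the holder's x), growing CLOCKWISE seen from above to a hard stop at 1.57 (arm along -x, plate free). Starts at 0 to 0.25. Stiff: about 0.15 N m, stays where left. Steep thread: it sinks some 5 mm on the way, so a blade not pushed down after it climbs out of the slot.
- driver: Loose flat screwdriver, 130 mm long, about 120 g, upright in its stand. Origin: centre of the blade's lower edge; z up through the handle, x along the blade's width. Blade 17 mm (x) by 3 mm (y); round shank 14 mm across to z = 60 mm; black collar 38 mm across, z = 60 to 66 mm; blue square handle 24 x 24 mm (faces along x and y), z = 66 to 130 mm.
- stand: Fixed grey driver stand, 70 x 70 x 75 mm high. Origin: centre of the underside, z up. Square through hole 24 x 24 mm down its middle; the driver's collar rests on the top, so that the blade's lower edge is 15 mm above the table.
- plate: Loose clear glass plate, 110 mm (y) x 5 mm (x) x 95 mm (z), about 130 g, with a blue band along its top edge. Stands on edge in the holder, its bottom edge on the base (12 mm above the table) and its top edge at 107 mm. Origin: middle of the bottom edge; z up the plate.
- trough: Fixed steel soaking trough on a white foot (70 x 170 x 4 mm), open at the top. Origin: centre of the underside, z up, long side along y. Inside 20 mm (x) x 126 mm (y), walls 5 mm thick, rim 54 mm above the table.
- trough_floor (a point): Centre of the trough's inner floor, 9 mm above the table; axes as the trough's.
- amber_tall: Bystander: loose amber bottle with white cap, 64 mm across, 130 mm high. Origin: underside centre.
- amber_blue: Bystander: loose amber bottle with blue cap, 60 mm across, 115 mm high. Origin: underside centre.
- amber_small: Bystander: loose small amber bottle with red cap, 44 mm across, 80 mm high. Origin: underside centre.
- jar: Bystander: loose open glass jar, 84 mm across, 110 mm high. Origin: underside centre.
- cup: Bystander: loose steel cup, 66 mm across, 60 mm high. Origin: underside centre.
- dish: Bystander: loose steel bowl, 100 mm across, 30 mm high. Origin: underside centre.
Not all that is in view belongs to the job. Of the things that look like the plate, the largest one is meant.

How it is judged:
By the outcome, as a careful person would: the job done as asked, in the order asked, and still so for the second after the job is handed in, with the robot touching nothing.
It also fails if it takes over 72 s, if anything falls off the work surface, if the arm or the gripper's body presses on something with over 40 N, if the wrist force passes 120 N, or if a joint passes its speed limit or range.

## Robot

A 6-joint arm with a two-finger parallel gripper is mounted at the origin on the work surface. World frame = base frame: x ahead of the robot, y to its left, z up, the work surface at z = 0. Lengths are in m, angles in degrees, forces in N, time in s.
With the tool pointing down it reaches from about 0.375 to 0.9 m from the base axis. Payload 3.1 kg.
Tool frame: the origin (TCP) lies at the very end of the fingers, on their centre line; the grasp point (between the pads) lies 19 mm behind it; z points along the fingers, y is the direction in which the jaws open and shut (so a half turn about z gives the same grasp; the last joint's range is limited). The gripper opens to 87 mm and grips with 3 to 60 N. Pads are 19 mm wide; open, the fingers measure 117 mm over their backs; the gripper's body (75 mm by 190 mm) begins 51 mm behind the grasp point.
Start: joints at [-86.603, 30.224, 82.088, -0, 67.689, -10.227], TCP at [0.147, -0.607, 0.223] pointing down, gripper open.
Joint ranges: [-176.69, 176.69], [-43.24, 126.21], [12.49, 139.97], [-82, 262], [0, 151.66], [-163.58, 163.58]. Speed limits (degrees/s): [159.86, 159.86, 180, 180, 180, 180].

## Interface

Orientations are given as a 3x3 rotation matrix whose columns are the frame's x, y, z axes.
In Python, from rig import readout, capture, camera_model, bot, spot_in, regions_of gives the robot as it stands.
- The arm moves only by the tool send_rows, never from a script. Its argument "moves" is a list that holds one entry, the list of rows, each a list of 7 numbers: the turn, a rotation vector about the tool's x, y, z in degrees, then the shift along the tool's x, y, z in cm, then the opening, from -1 (shut) to 1 (fully open). A call has exactly 5 rows; each row shifts and turns the commanded pose from where the row before left it, along the tool's axes as they then stand; what a row does not reach is not made up. A row lasts 1/10 s, in which the tool goes at most 50 mm and 8.59 degrees, less where a joint would pass 70% of its speed; a pose out of reach is approached as far as the arm can. A call with a gripper value outside its range is refused whole. The fingers move at their own pace and stop on an object; the grip force is fixed at half the most. Time passes only in rows, so rows that do not move let the fingers close, or fill a call up. It gives the time, the measured TCP pose, the force and the opening at its end, in the units of the state.
- readout.read_state(): the state, without advancing time (a new reading comes with each control period).
- capture(name): name is "scene" or "top" or "wrist"; returns the picture (420x560x3 uint8, blue, green, red); there is no depth.
- camera_model(name): a dict with "camera_matrix" (3x3 intrinsics, pixels), "k1" (the pictures are not rectified: a ray, as slopes to the right and down, at radius r is drawn at 1 + k1 r^2 times it, then the intrinsics apply), "pose" (4x4, takes a point from camera to world coordinates). Camera axes: x right, y up, looking along -z (the intrinsics and any distortion apply to the point x, -y, -z); pixel columns grow to the right and rows downward; lengths in m; the calibration is good to about 2 mm. A picture is of the moment at which its call begins: read the wrist's pose just before it. camera_model takes no time and is no camera call; for the wrist camera it gives the pose at the moment of the call.
- bot.hand_in(): hands the job in, once; it reports no verdict.
Trained networks look in the newest picture that a camera, given by its name, has taken for a name from the list of things; names that differ only in an ending like _2 or _b are one class to them, and where a whole thing is asked for, a point or a joint stands for the part that bears it (a point fixed in the world has none). Each returns a list of dicts, best first, with "p" (0 to 1); they miss things now and then, are a little off and sometimes report something else, mostly with a low value. They report only what shows in the picture. A call takes as long as a camera call. They do not tell look-alikes from the thing itself.
- spot_in(camera, thing): "location" ([x, y, z] in m, in world coordinates, good to about 4 mm: the middle of the surface that is visible of it).
- regions_of(camera, thing): "mask" (420x560 bool, what is visible of it).
The state is a dict: "time_s": time; "joint_positions": joint angles; "qvel": joint speeds; "tau": joint torques, N m; "position": TCP position; "tcp_rot": TCP orientation; "force": force on the tool from outside, world axes, zero at the start; "moment": the same for the moment, N m; "opening": opening from 0.0 (shut) to 1.0 (fully open).
Only numpy, scipy, OpenCV 4.12 (cv2) and the standard library are available. Lean on these libraries where they do the work, as an engineer would, in place of code of your own. Each camera call takes 0.05 s, during which the arm holds its last target. There are 200 camera calls.

## Working session

There is one attempt and no reset: what is moved stays moved. The work goes in short steps, Python scripts to look and compute and a tool call to move; the robot and the scene stay as the last step left them, time stands still between calls to the robot, and variables do not carry over. Pictures are saved under pics/ and viewed, about 8 in all and at most 12, crops included, and the job is handed in when it is done.

Besides the shell and the picture viewer there is one more tool, called after "Emit:" as a command line: name --argument value ..., lists and objects as JSON in quotes. send_rows: Moves the arm, as the interface text tells. Its arguments: {"type":"object","properties":{"moves":{"type":"array","items":{"type":"array","items":{"type":"array","items":{"type":"number"}}}}},"required":["moves"]}

```bash
ls; mkdir -p pics; cat > h.py <<'E'
import numpy as np, cv2
from rig import readout, capture, camera_model, bot, spot_in, regions_of
np.set_printoptions(precision=4,suppress=True)
def proj(cam,P):
    m=camera_model(cam);T=np.linalg.inv(m["pose"]);p=np.atleast_2d(P)@T[:3,:3].T+T[:3,3]
    s=np.c_[p[:,0]/-p[:,2],-p[:,1]/-p[:,2]];r2=(s**2).sum(1,keepdims=True);s=s*(1+m["k1"]*r2)
    K=m["camera_matrix"];return np.c_[s,np.ones(len(s))]@np.array(K).T[:,:2]
def ray(cam,uv,z,m=None):
    "pixel -> world point on plane z"
    m=m or camera_model(cam);K=np.array(m["camera_matrix"]);uv=np.atleast_2d(uv).astype(float)
    s0=(np.c_[uv,np.ones(len(uv))]@np.linalg.inv(K).T)[:,:2];s=s0.copy()
    for _ in range(20): s=s0/(1+m["k1"]*(s**2).sum(1,keepdims=True))
    T=np.array(m["pose"]);d=np.c_[s[:,0],-s[:,1],-np.ones(len(s))]@T[:3,:3].T
    return T[:3,3]+d*((z-T[2,3])/d[:,2])[:,None]
def st():
    s=readout.read_state();print("t",s["time_s"],"p",np.array(s["position"]),"F",np.array(s["force"]),"M",np.array(s["moment"]),"op",s["opening"]);print(np.array(s["tcp_rot"]));return s
E
python3 - <<'E'
from h import *
st()
for c in("scene","top","wrist"):
    cv2.imwrite(f"pics/{c}0.png",capture(c)); m=camera_model(c);print(c,m["camera_matrix"],m["k1"],np.array(m["pose"]))
a=cv2.imread("pics/scene0.png");b=cv2.imread("pics/top0.png")
for c in("scene","top"):
  for t in("holder","slot","driver","stand","plate","trough"):
    print(c,t,[(round(d["p"],2),np.round(d["location"],3),proj(c,d["location"])[0].round()) for d in spot_in(c,t)[:4]])
E
```

```text
pics
t 0.0 p [ 0.1472 -0.6067  0.2216] F [0.2205 0.5563 0.2242] M [ 0.0039  0.0055 -0.027 ] op 1.0013318233562543
[[ 0.9719  0.2356 -0.0001]
 [ 0.2356 -0.9719  0.0021]
 [ 0.0004 -0.0021 -1.    ]]
scene [[382.4054   0.     277.8813]
 [  0.     382.4054 210.9263]
 [  0.       0.       1.    ]] -0.07996305587586487 [[ 0.6332 -0.4597  0.6227  1.0221]
 [ 0.7737  0.3967 -0.494  -0.3609]
 [-0.0199  0.7946  0.6068  0.5409]
 [ 0.      0.      0.      1.    ]]
top [[476.3625   0.     282.3142]
 [  0.     476.3625 211.441 ]
 [  0.       0.       1.    ]] -0.11138582619322374 [[ 0.0025  0.9786 -0.2058  0.3139]
 [-1.      0.0016 -0.0046  0.0031]
 [-0.0042  0.2058  0.9786  1.2564]
 [ 0.      0.      0.      1.    ]]
wrist [[318.1043   0.     276.5412]
 [  0.     318.1043 209.4333]
 [  0.       0.       1.    ]] -0.0362962104712688 [[ 0.2368  0.9397  0.2468  0.2121]
 [-0.9716  0.2293  0.0591 -0.5895]
 [-0.001  -0.2537  0.9673  0.3843]
 [ 0.      0.      0.      1.    ]]
scene holder [(0.68, array([ 0.575, -0.046,  0.04 ]), array([263., 246.])), (0.5, array([0.563, 0.013, 0.126]), array([282., 195.]
[... 348 characters left out ...]
54., 233.])), (0.69, array([0.441, 0.015, 0.038]), array([248., 203.])), (0.65, array([ 0.453, -0.086,  0.038]), array([212., 225.]))]
scene trough [(0.86, array([0.496, 0.326, 0.024]), array([359., 171.]))]
top holder [(0.9, array([ 0.55 , -0.042,  0.015]), array([301., 221.]))]
top slot [(0.64, array([0.564, 0.018, 0.13 ]), array([279., 206.]))]
top driver [(0.8, array([ 0.493, -0.299,  0.13 ]), array([410., 235.]))]
top stand [(0.81, array([ 0.486, -0.286,  0.073]), array([399., 241.]))]
top plate [(0.9, array([ 0.558, -0.049,  0.075]), array([305., 213.])), (0.59, array([0.448, 0.021, 0.064]), array([277., 257.]))]
top trough [(0.49, array([ 0.55 , -0.04 ,  0.015]), array([301., 221.]))]
```

View pics/top0.png

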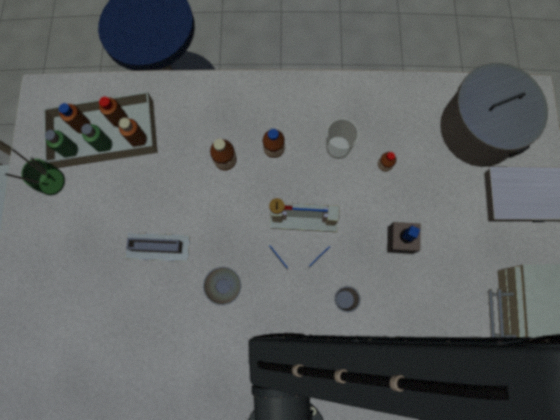

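View pics/scene0.png

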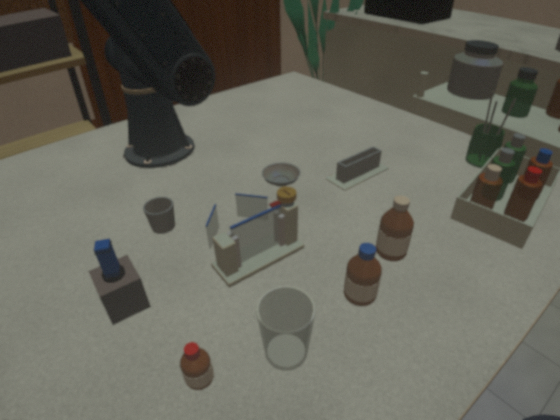

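Candidates: the plate is the large one in the holder (top image 305,213). The two small panes at (278,257) and (318,257) are look-alikes. The only blue driver is at (412,233) in the grey stand, and the trough is at (158,246). The screw head is at (278,206). I'll move over the driver first for a close look.

Emit:
send_rows --moves '[[[0,0,0,4.0,-2.1,-0.8,1],[0,0,0,4.0,-2.1,-0.8,1],[0,0,0,4.0,-2.1,-0.8,1],[0,0,0,4.0,-2.1,-0.8,1],[0,0,0,4.0,-2.1,-0.8,1]]]'

```text
time_s: 1.25
position: [0.318, -0.457, 0.263]
tcp_rot: [[0.972, 0.235, 0.0], [0.235, -0.972, -0.0], [0.0, 0.0, -1.0]]
force: [0.4, -0.8, 0.5]
opening: 1.002
```

Emit:
send_rows --moves '[[[0,0,0,4.0,-2.1,-0.8,1],[0,0,0,4.0,-2.1,-0.8,1],[0,0,0,4.0,-2.1,-0.8,1],[0,0,0,4.0,-2.1,-0.8,1],[0,0,0,4.0,-2.1,-0.8,1]]]'

```text
time_s: 1.75
position: [0.4877, -0.3077, 0.3031]
tcp_rot: [[0.972, 0.236, 0.0], [0.236, -0.972, -0.0], [0.0, 0.0, -1.0]]
force: [0.3, -0.5, -0.3]
opening: 1.001
```

```bash
python3 - <<'E'
from h import *
s=st();print(s["joint_positions"])
im=capture("wrist");cv2.imwrite("pics/w1.png",im)
for t in("driver","stand"):
    for d in spot_in("wrist",t)[:2]:print(t,d["p"],np.array(d["location"]),proj("wrist",d["location"]))
    r=regions_of("wrist",t)
    if r:
        m=r[0]["mask"].astype(np.uint8);c=max(cv2.findContours(m,0,2)[0],key=cv2.contourArea)
        print(t,cv2.minAreaRect(c),cv2.boundingRect(c))
E
```

```text
t 1.75 p [ 0.4877 -0.3077  0.3031] F [ 0.3112 -0.5423 -0.2665] M [-0.0386  0.0175 -0.01  ] op 1.0005126707567331
[[ 0.9719  0.2356  0.0003]
 [ 0.2356 -0.9719 -0.0004]
 [ 0.0002  0.0004 -1.    ]]
[-43.3386  21.6773  83.3979  -0.0037  74.897   33.0369]
driver ((275.0400390625, 176.28001403808594), (32.79999923706055, 33.599998474121094), 36.869895935058594) (261, 159, 31, 39)
stand 0.74 [ 0.5107 -0.307   0.0711] [[281.202  162.7306]]
stand ((276.2523498535156, 172.32569885253906), (58.33162307739258, 59.8641471862793), 16.699243545532227) (242, 137, 70, 72)
```

View pics/w1.png

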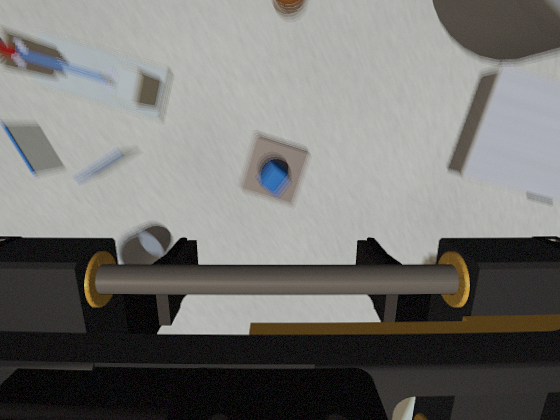

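Wrist picture: the stand is at (276,172) with the blue handle at (274,176), turned relative to the stand. The holder is at upper left. I'll crop close to get the handle angle.

```bash
python3 - <<'E'
from h import *
im=cv2.imread("pics/w1.png");m=camera_model("wrist")
o=cv2.resize(im[130:215,230:320],None,fx=7,fy=7,interpolation=cv2.INTER_CUBIC);cv2.imwrite("pics/w1c.png",o)
b=im.astype(int)
mask=((b[...,0]>110)&(b[...,0]-b[...,2]>60)).astype(np.uint8)
mask[:, :240]=0;mask[:,310:]=0;mask[:140]=0;mask[205:]=0
c=max(cv2.findContours(mask,0,2)[0],key=cv2.contourArea);r=cv2.minAreaRect(c);print(r)
P=ray("wrist",cv2.boxPoints(r),0.145,m);print(P,P.mean(0))
E
```

```text
((271.8115539550781, 177.7423095703125), (24.820737838745117, 22.803508758544922), 37.87498474121094)
[[ 0.4951 -0.2828  0.145 ]
 [ 0.5162 -0.2923  0.145 ]
 [ 0.506  -0.3152  0.145 ]
 [ 0.4845 -0.3058  0.145 ]] [ 0.5004 -0.299   0.145 ]
```

View pics/w1c.png

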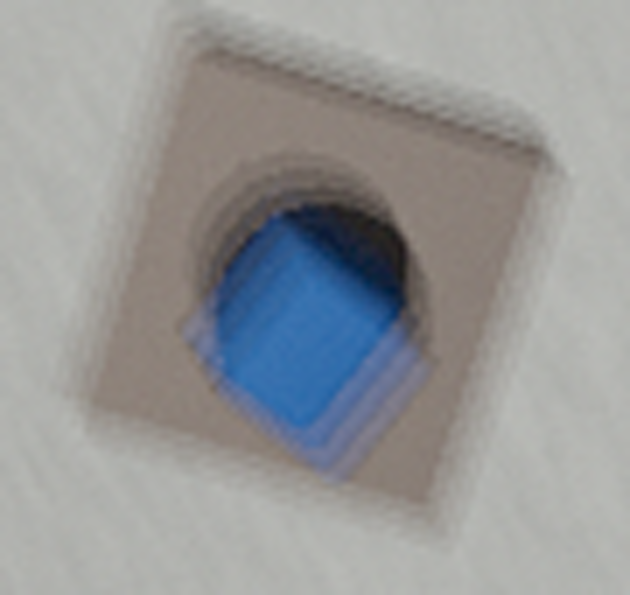

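The crop is motion-blurred, so I'll retake it now that the arm is still. The handle is at about 40° in the image.

```bash
python3 - <<'E'
from h import *
capture("wrist");s=st();im=capture("wrist");m=camera_model("wrist");cv2.imwrite("pics/w2.png",im)
b=im.astype(int)
mask=((b[...,0]>100)&(b[...,0]-b[...,2]>50)).astype(np.uint8)
mask[:, :240]=0;mask[:,310:]=0;mask[:140]=0;mask[205:]=0
c=max(cv2.findContours(mask,0,2)[0],key=cv2.contourArea);r=cv2.minAreaRect(c);print(r)
P=ray("wrist",cv2.boxPoints(r),0.145,m);print(P,P.mean(0))
# stand top square
for t,z in(("stand",0.075),("holder",0.012)):
  R=regions_of("wrist",t)
  if R:
    k=R[0]["mask"].astype(np.uint8);c=max(cv2.findContours(k,0,2)[0],key=cv2.contourArea);r=cv2.minAreaRect(c)
    P=ray("wrist",cv2.boxPoints(r),z,m);print(t,R[0]["p"],r,P.mean(0),P)
o=cv2.resize(im[130:215,230:320],None,fx=7,fy=7,interpolation=cv2.INTER_CUBIC);cv2.imwrite("pics/w2c.png",o)
E
```

```text
t 2.05 p [ 0.4857 -0.3095  0.3022] F [ 0.2882  0.7023 -1.439 ] M [-0.0435 -0.0056 -0.0142] op 1.0016866578164756
[[ 0.972   0.235  -0.001 ]
 [ 0.235  -0.972   0.0001]
 [-0.001  -0.0004 -1.    ]]
((274.7576904296875, 181.81153869628906), (23.066621780395508, 22.628093719482422), 37.87498474121094)
[[ 0.4908 -0.2882  0.145 ]
 [ 0.5118 -0.2977  0.145 ]
 [ 0.5022 -0.319   0.145 ]
 [ 0.4808 -0.3097  0.145 ]] [ 0.4964 -0.3037  0.145 ]
stand 0.79 ((274.88916015625, 170.5176239013672), (56.311561584472656, 59.27268981933594), 17.52556800842285) [ 0.4975 -0.3032  0.075 ] [[ 0.4638 -0.2654  0.075 ]
 [ 0.5361 -0.2719  0.075 ]
 [ 0.5318 -0.3394  0.075 ]
 [ 0.4584 -0.3359  0.075 ]]
holder 0.69 ((82.7481460571289, 71.519287109375), (182.42401123046875, 55.30165100097656), 16.782644271850586) [ 0.5596 -0.0211  0.012 ] [[ 0.5311  0.1102  0.012 ]
 [ 0.6029  0.0912  0.012 ]
 [ 0.5887 -0.1481  0.012 ]
 [ 0.5157 -0.1379  0.012 ]]
```

View pics/w2c.png

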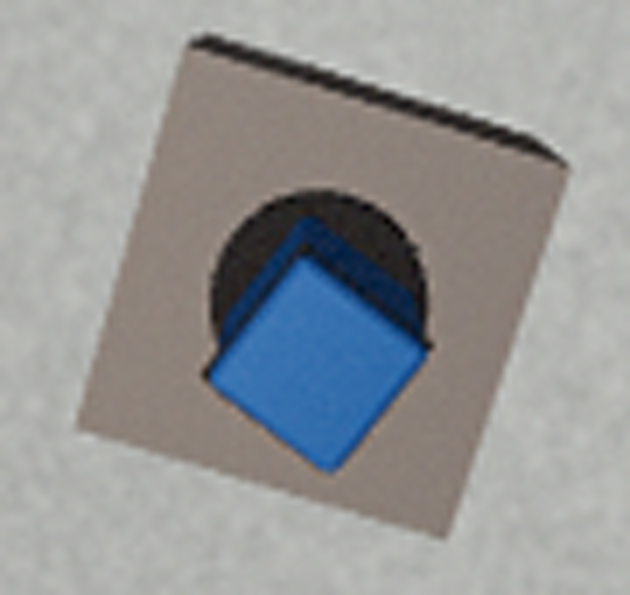

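Sharp crop: the handle top face is square, with corners at about (305,255), (428,348), (330,470) and (210,375). That gives a handle yaw of −24.3° (mod 90) and a centre of (0.4965,−0.304). I'll turn +52°, descend and grip.

Emit:
send_rows --moves '[[[0,0,-8,0,0,0,1],[0,0,-8,0,0,0,1],[0,0,-8,0,0,0,1],[0,0,-8,0,0,0,1],[0,0,-8,0,0,0,1]]]'

```text
time_s: 2.7
position: [0.4856, -0.31, 0.3023]
tcp_rot: [[0.59, 0.807, -0.0], [0.807, -0.59, 0.0], [-0.0, -0.001, -1.0]]
force: [0.4, 0.0, -0.3]
opening: 0.998
```

Emit:
send_rows --moves '[[[0,0,-6,0,0,0,1],[0,0,-6,0,0,0,1],[0,0,0,0.84,0.74,2.0,1],[0,0,0,0,0,4.0,1],[0,0,0,0,0,4.0,1]]]'

```text
time_s: 3.2
position: [0.4967, -0.306, 0.2023]
tcp_rot: [[0.414, 0.91, 0.002], [0.91, -0.414, -0.002], [-0.001, 0.003, -1.0]]
force: [0.2, -1.2, -0.0]
opening: 1.001
```

Emit:
send_rows --moves '[[[0,0,0,0,0,4.0,1],[0,0,0,0,0,4.0,1],[0,0,0,0,0,3.2,1],[0,0,0,0,0,0,0.2],[0,0,0,0,0,0,-0.5]]]'

```text
time_s: 3.7
position: [0.4963, -0.3053, 0.0905]
tcp_rot: [[0.414, 0.91, -0.001], [0.91, -0.414, 0.001], [0.0, -0.001, -1.0]]
force: [-0.1, -0.3, -0.4]
opening: 0.895
```

Emit:
send_rows --moves '[[[0,0,0,0,0,0,-1],[0,0,0,0,0,0,-1],[0,0,0,0,0,0,-1],[0,0,0,0,0,0,-1],[0,0,0,0,0,0,-1]]]'

```text
time_s: 4.2
position: [0.497, -0.3045, 0.0912]
tcp_rot: [[0.413, 0.911, 0.001], [0.911, -0.413, -0.001], [-0.0, 0.001, -1.0]]
force: [-0.4, -0.4, 0.2]
opening: 0.446
```

Emit:
send_rows --moves '[[[0,0,0,0,0,0,-1],[0,0,0,0,0,0,-1],[0,0,0,0,0,0,-1],[0,0,0,0,0,0,-1],[0,0,0,0,0,0,-1]]]'

```text
time_s: 4.7
position: [0.497, -0.3046, 0.0907]
tcp_rot: [[0.413, 0.911, 0.001], [0.911, -0.413, -0.0], [-0.0, 0.001, -1.0]]
force: [1.0, -0.1, 1.6]
opening: 0.275
```

Emit:
send_rows --moves '[[[0,0,0,0,0,-2,-1],[0,0,0,0,0,-3,-1],[0,0,0,0,0,-4,-1],[0,0,0,0,0,-4,-1],[0,0,0,0,0,-4,-1]]]'

```text
time_s: 5.2
position: [0.4959, -0.3038, 0.2613]
tcp_rot: [[0.413, 0.911, -0.002], [0.911, -0.413, 0.001], [0.001, -0.002, -1.0]]
force: [0.6, -0.0, -1.1]
opening: 0.278
```

```bash
python3 - <<'E'
from h import *
s=st()
im=capture("scene");im2=capture("wrist");cv2.imwrite("pics/s3.png",im);cv2.imwrite("pics/w3.png",im2)
p=np.array(s["position"]);q=proj("scene",[p,p-[0,0,.076]]);print(q)
u,v=q[1].astype(int)
a=cv2.resize(im[v-75:v+45,u-60:u+60],(600,600),interpolation=cv2.INTER_CUBIC)
cv2.imwrite("pics/s3c.png",a)
E
```

```text
t 5.2 p [ 0.4959 -0.3038  0.2613] F [ 0.6475 -0.0186 -1.0817] M [-0.026  -0.0843  0.0078] op 0.2776716900809834
[[ 0.4127  0.9109 -0.0019]
 [ 0.9109 -0.4127  0.0015]
 [ 0.0005 -0.0024 -1.    ]]
[[ 76.4912 180.8535]
 [ 92.9268 222.768 ]]
```

View pics/s3c.png

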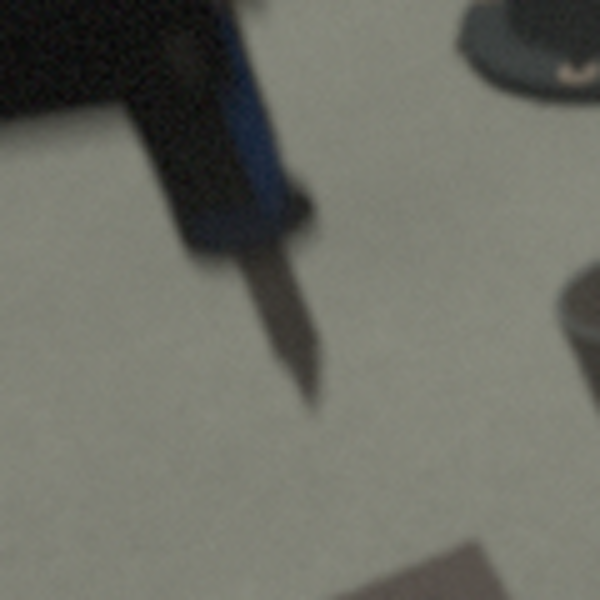

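The scene crop shows the driver held straight. The blade tapers nearly to a line at (310,400), so the scene camera, which views along about −6°, sees it edge-on. The blade therefore lies along the tool's y (yaw −24°). I'll carry it over the screw, tip about 2–3 cm above the face.

Emit:
send_rows --moves '[[[0,0,-6,0,0,0,-1],[0,0,-6,0,0,0,-1],[0,0,0,3,0,0,-1],[0,0,0,4.2,0,0,-1],[0,0,0,4.6,-0.1,0,-1]]]'

```text
time_s: 5.8
position: [0.5201, -0.1882, 0.2587]
tcp_rot: [[0.217, 0.976, -0.003], [0.976, -0.217, 0.002], [0.001, -0.003, -1.0]]
force: [1.4, -0.1, -1.7]
opening: 0.272
```

Emit:
send_rows --moves '[[[0,0,0,4.6,-0.1,0,-1],[0,0,0,4.6,-0.1,0,-1],[0,0,0,4.6,-0.1,0,-1],[0,0,0,4.2,-0.1,1.0,-1],[0,0,0,3,0,2.0,-1]]]'

```text
time_s: 6.3
position: [0.5623, 0.0197, 0.2302]
tcp_rot: [[0.213, 0.977, 0.001], [0.977, -0.213, 0.0], [0.001, 0.001, -1.0]]
force: [0.5, 0.8, -1.7]
opening: 0.273
```

Emit:
send_rows --moves '[[[0,0,0,0,0,0,-1],[0,0,0,0,0,0,-1],[0,0,0,0,0,0,-1],[0,0,0,0,0,0,-1],[0,0,0,0,0,0,-1]]]'

```text
time_s: 6.8
position: [0.5624, 0.0157, 0.231]
tcp_rot: [[0.216, 0.976, 0.001], [0.976, -0.216, -0.0], [-0.0, 0.001, -1.0]]
force: [-0.8, 0.1, -1.6]
opening: 0.274
```

```bash
python3 - <<'E'
from h import *
s=st();m=camera_model("wrist")
im=capture("wrist");cv2.imwrite("pics/w4.png",im);np.save("w4pose.npy",m["pose"])
for t in("slot","driver","holder","plate"):
    for d in spot_in("wrist",t)[:2]:print(t,d["p"],np.array(d["location"]),proj("wrist",d["location"]))
p=np.array(s["position"]);R=np.array(s["tcp_rot"]);print(proj("wrist",[p,p-[0,0,.076]]))
u,v=proj("wrist",p-[0,0,.09])[0].astype(int);u0,v0=max(u-70,0),max(v-70,0);print(u0,v0)
cv2.imwrite("pics/w4c.png",cv2.resize(im[v0:v0+110,u0:u0+140],None,fx=5,fy=5,interpolation=cv2.INTER_CUBIC))
E
```

```text
t 6.8 p [0.5624 0.0157 0.231 ] F [-0.8067  0.1342 -1.5539] M [-0.0338 -0.1105  0.0424] op 0.2740257428980925
[[ 0.2161  0.9764  0.0008]
 [ 0.9764 -0.2161 -0.0003]
 [-0.0001  0.0009 -1.    ]]
slot 0.59 [0.5659 0.0252 0.1342] [[281.2137 200.1966]]
driver 0.8 [0.5632 0.0251 0.2573] [[279.7494 262.2113]]
driver 0.75 [0.7419 0.0383 0.0784] [[453.2881 137.3089]]
holder 0.69 [0.5717 0.0309 0.0747] [[284.9332 180.6826]]
plate 0.65 [0.4506 0.0176 0.0552] [[179.8576 212.7907]]
[[281.5818 258.6598]
 [280.0396 219.359 ]]
209 144
```

View pics/w4c.png

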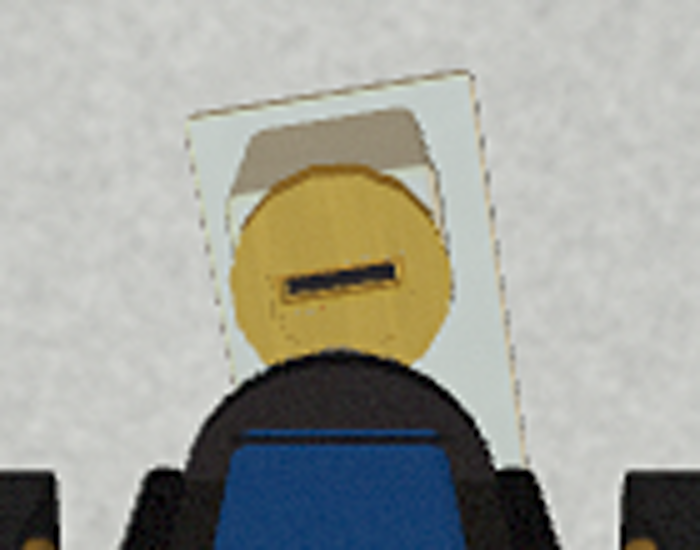

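The wrist crop shows the screw head face at crop (341,265) and the slot from (285,290) to (398,268). The black collar arc, which hides the blade tip, peaks at (340,348). I'll fit the collar circle to get the driver axis and compare it with the slot.

```bash
cat > al.py <<'E'
from h import *
from scipy.optimize import least_squares
def axis(im,m,p,R,k=0.016,r=.019,u0=247,u1=307,c0=277):
    """driver axis xy offset from TCP in tool x,y (m), from the collar's lower rim"""
    g=im.max(2).astype(float);pts=[]
    vb=None
    for u in range(c0-24,c0+25,2):
        col=g[150:240,u];
        # collar: last bright->dark crossing going up from dark area
        w=np.where(col<70)[0]; w=[i for i in w if i+4<len(col) and (col[i:i+4]<70).all()]
        if w:
            i=w[0]; a,b=col[i-1],col[i]; pts.append((u,150+i-1+(a-70)/(a-b+1e-9)))
    pts=np.array(pts);P=ray("wrist",pts+[0,0],p[2]-k,m)-p
    xy=np.c_[P@R[:,0],P@R[:,1]]
    f=lambda q:np.hypot(xy[:,0]-q[0],xy[:,1]-q[1])-r
    q=least_squares(f,[0,0],loss="soft_l1",f_scale=3e-4);print("collar off mm",q.x*1e3,"res",np.abs(f(q.x)).max()*1e3,len(pts));return q.x
def slot(im,m,p,R,z,uv0,w=22):
    u,v=uv0;c=im[v-w//2:v+w//2+1,u-w:u+w+1].max(2);mk=(c<75).astype(np.uint8)
    n,l,s,ce=cv2.connectedComponentsWithStats(mk);i=1+np.argmax(s[1:,4]);ys,xs=np.where(l==i)
    W=(110.-c[ys,xs]);ce=np.array([(xs*W).sum(),(ys*W).sum()])/W.sum()+[u-w,v-w//2]
    pts=np.c_[xs+u-w,ys+v-w//2];P=ray("wrist",np.r_[[ce],pts],z,m)
    d=np.linalg.svd(P[1:,:2]-P[1:,:2].mean(0))[2][0];C=P[0]-p
    print("slot px",ce,s[i],"world",P[0],"dir deg",np.degrees(np.arctan2(d[1],d[0])),"tool off mm",C@R[:,0]*1e3,C@R[:,1]*1e3);return C
E
python3 - <<'E'
from al import *
im=cv2.imread("pics/w4.png");s=st();m=camera_model("wrist");p=np.array(s["position"]);R=np.array(s["tcp_rot"])
axis(im,m,p,R);slot(im,m,p,R,.130,(277,200));slot(im,m,p,R,.124,(277,200))
# holder base far edge at crop (188,115)-(470,72), z=.012
q=np.array([[188,115],[470,72],[525,462]])/5+[209,144];P=ray("wrist",q,.012,m);d=P[1]-P[0];e=P[1]-P[2]
print(P,np.degrees(np.arctan2(d[1],d[0])),np.degrees(np.arctan2(e[1],e[0])))
E
```

```text
t 7.05 p [0.5622 0.0166 0.2308] F [-0.7356  0.0044 -1.5798] M [-0.0478 -0.0538 -0.0033] op 0.2739072240519668
[[ 0.215   0.9766  0.0004]
 [ 0.9766 -0.215  -0.0001]
 [ 0.      0.0004 -1.    ]]
collar off mm [ 1.0917 -2.4027] res 0.32898273873468653 25
slot px [277.2235 199.1188] [12  8 21  6 60] world [0.5625 0.0264 0.13  ] dir deg 176.47822019702417 tool off mm 9.692730629888029 -1.8410141599226757
slot px [277.2235 199.1188] [12  8 21  6 60] world [0.5622 0.0251 0.124 ] dir deg 176.47822019702414 tool off mm 8.319959185230458 -1.8249664087198874
[[ 0.5296  0.0464  0.012 ]
 [ 0.5976  0.042   0.012 ]
 [ 0.5923 -0.0574  0.012 ]] -3.7058084936248696 86.92460312935485
```

```bash
python3 - <<'E'
import cv2,numpy as np
im=cv2.imread("pics/w4.png").max(2)
print("cols 262..292 step 2");
for v in range(192,210): print(v,im[v,262:294:2])
E
```

```text
cols 262..292 step 2
192 [184 177 179 176 176 179 178 182 182 183 181 183 176 175 179 177]
193 [183 180 177 177 176 177 178 179 182 181 181 181 179 174 178 178]
194 [184 181 178 176 177 178 177 180 181 182 178 180 177 176 178 178]
195 [184 180 177 175 178 176 179 180 183 183 177 182 171 169 180 179]
196 [186 179 179 176 177 179 181 180 178 182 180 176 111 174 180 179]
197 [181 182 180 175 178 179 176 173 181 109  74  37  37 186 181 178]
198 [182 180 182 174 174 142 111  70  36  37  40  40  39 187 179 177]
199 [160 173 141 110  72  35  43  36  40  42  49  44  50 152 176 178]
200 [180 174  78  38  36  40  36  48  52  54 123 109 170 134 175 178]
201 [181 177 124  41  46  51  53 126 131 168 143 142 151 157 176 178]
202 [182 178 121  85 124 130 152 137 136 150 162 183 185 178 176 176]
203 [182 179 160 152 136 138 158 158 183 183 183 179 186 176 176 176]
204 [183 178 134 160 168 181 179 179 182 180 181 179 183 174 174 179]
205 [182 180 183 182 178 177 177 179 181 181 179 179 181 175 174 178]
206 [183 179 181 171 170 176 178 178 181 182 180 180 182 178 177 179]
207 [182 176 181 179 179 179 177 179 180 182 180 180 181 178 176 178]
208 [180 182 182 179 176 177 176 177 178 183 181 180 180 178 176 178]
209 [179 185 180 179 177 178 178 177 179 182 179 180 178 179 178 179]
```

Slot mouth centre is about pixel (277.4,199.9), so the driver axis must move +7.9 mm along tool x and turn +9°. I'll do that and check.

Emit:
send_rows --moves '[[[0,0,0,0.79,0.04,0,-1],[0,0,-4.5,0,0,0,-1],[0,0,-4.5,0,0,0,-1],[0,0,0,0,0,0,-1],[0,0,0,0,0,0,-1]]]'

```text
time_s: 7.55
position: [0.5643, 0.025, 0.2305]
tcp_rot: [[0.06, 0.998, 0.0], [0.998, -0.06, 0.0], [0.0, 0.0, -1.0]]
force: [0.0, 0.6, -1.2]
opening: 0.273
```

```bash
python3 - <<'E'
from al import *
capture("wrist");s=st();m=camera_model("wrist");im=capture("wrist");cv2.imwrite("pics/w5.png",im)
p=np.array(s["position"]);R=np.array(s["tcp_rot"])
cv2.imwrite("pics/w5c.png",cv2.resize(im[160:240,227:327],None,fx=7,fy=7,interpolation=cv2.INTER_CUBIC))
g=im.max(2)
for v in range(202,222): print(v,g[v,262:294:2])
E
```

```text
t 7.6 p [0.5643 0.0249 0.2305] F [ 0.5673  0.2042 -1.2945] M [-0.0258 -0.0675  0.0182] op 0.2747061051157554
[[ 0.06    0.9982  0.    ]
 [ 0.9982 -0.06    0.0001]
 [ 0.0001  0.     -1.    ]]
202 [184 183 181 175 173 179 180 179 182 180 181 176 181 177 180 177]
203 [184 179 179 177 179 177 176 176 184 181 182 180 180 176 178 177]
204 [185 180 181 176 179 178 177 178 183 182 181 177 181 174 179 176]
205 [184 179 179 176 178 178 178 178 185 180 182 177 182 175 178 177]
206 [184 178 180 176 177 179 179 176 184 181 182 179 182 174 178 177]
207 [184 179 180 177 179 181 181 180 186 185 184 182 184 171 172 176]
208 [182 172 174 175 176 173 177 177 182 178 179 177 182 172 176 177]
209 [181 171  81  36  40  32  33  32  36  34  39  37  34 169 175 177]
210 [182 173  78  38  38  33  38  37  35  34  41  38  36 170 161 178]
211 [181 174  87  56  53  60  59  55  59  58  50  53  57 168 165 176]
212 [180 178 161 167 169 169 166 168 170 168 169 168 168 154 178 179]
213 [183 180 135 138 138 135 128 127 123 139 138 139 138 132 179 177]
214 [180 180 186 184 188 133  65  37  64  87 155 188 192 181 180 177]
215 [181 182 152 110  13  15  12  18  20  18   7  58 133 179 180 179]
216 [189 110  18  12  24  17  20  28  18  25   6  13  21  56 183 181]
217 [115  12  15  15  25  32  34  35  42  36  26  17  20  16  58 184]
218 [18 21 27 39 40 43 45 37 40 40 37 39 20 20 16 54]
219 [23 36 39 39 45 41 43 41 43 37 40 39 43 34 26 19]
220 [35 41 39 39 40 41 40 33 37 38 35 41 38 34 45 24]
221 [33 45 45 41 40 39 47 36 34 40 40 41 43 43 40 44]
```

View pics/w5c.png

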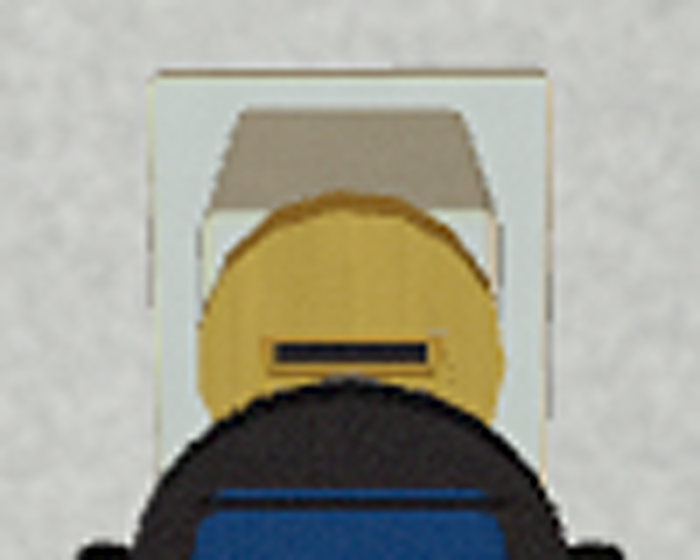

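The slot is now parallel to the blade direction, with its mouth at rows 208.6–213.5 and centre (277.2,211.0). The collar apex is at (277,214.2).

```bash
python3 - <<'E'
from al import *
im=cv2.imread("pics/w5.png");s=st();m=camera_model("wrist");p=np.array(s["position"]);R=np.array(s["tcp_rot"])
print(s["joint_positions"])
axis(im,m,p,R)
for z in(.127,.130,.133):
  C=ray("wrist",[277.2,211.0],z,m)[0];print(z,C,(C-p)@R*1e3)
A=ray("wrist",[277,214.2],p[2]-.016,m)[0]-p;print((A@R)*1e3)
E
```

```text
t 7.65 p [0.5643 0.0248 0.2306] F [ 0.7268  0.395  -1.3538] M [-0.0107 -0.1271  0.0626] op 0.2729342235385618
[[ 0.0599  0.9982  0.0001]
 [ 0.9982 -0.0599  0.0001]
 [ 0.0001  0.0001 -1.    ]]
[-8.817  25.0305 90.3454  0.0059 64.6195 -5.3883]
collar off mm [ 1.5015 -2.3072] res 0.35106024590903645 25
0.127 [0.5625 0.0239 0.127 ] [ -1.0907  -1.7404 103.5583]
0.13 [0.5625 0.0247 0.13  ] [ -0.2853  -1.7479 100.5583]
0.133 [0.5626 0.0255 0.133 ] [ 0.5201 -1.7554 97.5584]
[20.4858 -2.0727 16.0016]
```

Emit:
send_rows --moves '[[[0,0,0,-0.18,0.05,0,-1],[0,0,0,0,0,0.8,-1],[0,0,0,0,0,0.8,-1],[0,0,0,0,0,0.4,-1],[0,0,0,0,0,0.2,-1]]]'

```text
time_s: 8.15
position: [0.564, 0.0228, 0.2075]
tcp_rot: [[0.059, 0.998, -0.002], [0.998, -0.059, 0.0], [0.0, -0.002, -1.0]]
force: [-0.5, -0.4, -1.1]
opening: 0.278
```

Emit:
send_rows --moves '[[[0,0,0,0,0,0.1,-1],[0,0,0,0,0,0.1,-1],[0,0,0,0,0,0.1,-1],[0,0,0,0,0,0.1,-1],[0,0,0,0,0,0.1,-1]]]'

```text
time_s: 8.65
position: [0.5647, 0.0228, 0.2036]
tcp_rot: [[0.059, 0.998, 0.0], [0.998, -0.059, -0.0], [0.0, 0.0, -1.0]]
force: [-0.7, -0.3, -1.2]
opening: 0.271
```

Emit:
send_rows --moves '[[[0,0,0,0,0,0.1,-1],[0,0,0,0,0,0.1,-1],[0,0,0,0,0,0.1,-1],[0,0,0,0,0,0.1,-1],[0,0,0,0,0,0,-1]]]'

```text
time_s: 9.15
position: [0.5646, 0.0228, 0.1996]
tcp_rot: [[0.059, 0.998, -0.0], [0.998, -0.059, -0.0], [-0.0, -0.0, -1.0]]
force: [0.4, -0.1, -0.6]
opening: 0.273
```

Emit:
send_rows --moves '[[[0,0,0,0,0,0.1,-1],[0,0,0,0,0,0.1,-1],[0,0,0,0,0,0,-1],[0,0,0,0,0,0,-1],[0,0,0,0,0,0,-1]]]'

```text
time_s: 9.65
position: [0.5647, 0.0228, 0.1993]
tcp_rot: [[0.059, 0.998, 0.001], [0.998, -0.059, -0.0], [-0.0, 0.001, -1.0]]
force: [-2.5, 0.3, 8.2]
opening: 0.272
```

Contact with 8 N at TCP z≈0.1995 matches the slot bottom (the face would have stopped it at 0.206). I'll start turning clockwise, following it down.

Emit:
send_rows --moves '[[[0,0,3,0,0,0.08,-1],[0,0,6,0,0,0.05,-1],[0,0,6,0,0,0.04,-1],[0,0,6,0,0,0.04,-1],[0,0,6,0,0,0.04,-1]]]'

```text
time_s: 10.15
position: [0.5653, 0.0223, 0.198]
tcp_rot: [[0.508, 0.861, 0.002], [0.861, -0.508, -0.002], [-0.0, 0.003, -1.0]]
force: [-3.9, -1.0, 14.5]
opening: 0.275
```

```bash
python3 - <<'E'
from h import *
st()
E
```

```text
t 10.15 p [0.5653 0.0223 0.198 ] F [-3.9204 -0.9721 14.4558] M [-0.186   0.8632  0.0963] op 0.27519336836281444
[[ 0.5085  0.8611  0.0025]
 [ 0.8611 -0.5085 -0.0016]
 [-0.0001  0.0029 -1.    ]]
```

Emit:
send_rows --moves '[[[0,0,6,0,0,0.04,-1],[0,0,6,0,0,0.03,-1],[0,0,6,0,0,0.03,-1],[0,0,6,0,0,0.03,-1],[0,0,6,0,0,0.03,-1]]]'

```text
time_s: 10.65
position: [0.5646, 0.0221, 0.1963]
tcp_rot: [[0.871, 0.492, 0.001], [0.492, -0.871, -0.002], [-0.0, 0.002, -1.0]]
force: [-4.7, -2.3, 14.4]
opening: 0.271
```

```bash
python3 - <<'E'
from h import *
st()
E
```

```text
t 10.65 p [0.5646 0.0221 0.1963] F [-4.7429 -2.318  14.3888] M [-0.2994  1.1362  0.0837] op 0.2710035199670572
[[ 0.8708  0.4916  0.0009]
 [ 0.4916 -0.8708 -0.002 ]
 [-0.0002  0.0022 -1.    ]]
```

Emit:
send_rows --moves '[[[0,0,6,0,0,0.03,-1],[0,0,6,0,0,0.03,-1],[0,0,6,0,0,0.03,-1],[0,0,6,0,0,0.03,-1],[0,0,6,0,0,0.03,-1]]]'

```text
time_s: 11.15
position: [0.564, 0.0222, 0.1945]
tcp_rot: [[1.0, -0.01, -0.001], [-0.01, -1.0, -0.002], [-0.001, 0.002, -1.0]]
force: [-4.6, -0.4, 14.0]
opening: 0.273
```

Emit:
send_rows --moves '[[[0,0,3,0,0,0.02,-1],[0,0,2,0,0,0.02,-1],[0,0,2,0,0,0.02,-1],[0,0,0,0,0,0,-1],[0,0,0,0,0,0,-1]]]'

```text
time_s: 11.65
position: [0.5639, 0.0223, 0.1941]
tcp_rot: [[0.992, -0.127, -0.001], [-0.127, -0.992, -0.002], [-0.001, 0.002, -1.0]]
force: [-5.7, -1.4, 15.2]
opening: 0.269
```

```bash
python3 - <<'E'
from h import *
s=st();R=np.array(s["tcp_rot"]);print(np.degrees(np.arctan2(R[1,0],R[0,0])),s["joint_positions"])
E
```

```text
t 11.65 p [0.5639 0.0223 0.1941] F [-5.7132 -1.3508 15.1554] M [-0.2418  1.399   0.1288] op 0.2694896133355927
[[ 0.9919 -0.1272 -0.0008]
 [-0.1272 -0.9919 -0.0016]
 [-0.0006  0.0017 -1.    ]]
-7.310266796674799 [-9.0264 27.6073 92.6053 -0.1151 59.8194 88.3417]
```

Emit:
send_rows --moves '[[[0,0,1.5,0,0,0.01,-1],[0,0,1.5,0,0,0.01,-1],[0,0,0,0,0,0,-1],[0,0,0,0,0,0,-1],[0,0,0,0,0,0,-1]]]'

```text
time_s: 12.15
position: [0.5638, 0.0223, 0.1939]
tcp_rot: [[0.984, -0.179, -0.001], [-0.179, -0.984, -0.002], [-0.001, 0.002, -1.0]]
force: [-5.0, -0.6, 15.6]
opening: 0.269
```

```bash
python3 - <<'E'
from h import *
s=st();R=np.array(s["tcp_rot"]);print(np.degrees(np.arctan2(R[1,0],R[0,0])),s["tau"])
E
```

```text
t 12.15 p [0.5638 0.0223 0.1939] F [-5.0115 -0.565  15.5899] M [-0.2141  1.4658  0.0528] op 0.26901830482078354
[[ 0.9839 -0.179  -0.001 ]
 [-0.179  -0.9839 -0.0015]
 [-0.0007  0.0017 -1.    ]]
-10.309258869352686 [  0.2341 -32.0283 -14.8689   0.6188  -2.086    0.0874]
```

Emit:
send_rows --moves '[[[0,0,1.5,0,0,0.01,-1],[0,0,1.5,0,0,0.01,-1],[0,0,0,0,0,0,-1],[0,0,0,0,0,0,-1],[0,0,0,0,0,0,-1]]]'

```text
time_s: 12.65
position: [0.5638, 0.0224, 0.1938]
tcp_rot: [[0.973, -0.23, -0.001], [-0.23, -0.973, -0.002], [-0.001, 0.002, -1.0]]
force: [-5.9, -0.6, 16.4]
opening: 0.276
```

```bash
python3 - <<'E'
from h import *
s=st();R=np.array(s["tcp_rot"]);print(np.degrees(np.arctan2(R[1,0],R[0,0])),s["tau"])
E
```

```text
t 12.65 p [0.5638 0.0224 0.1938] F [-5.8583 -0.6398 16.4419] M [-0.1055  1.4629  0.2352] op 0.27570197002352076
[[ 0.9733 -0.2297 -0.0009]
 [-0.2297 -0.9733 -0.0015]
 [-0.0006  0.0017 -1.    ]]
-13.279861959197515 [ -0.0297 -31.6218 -14.7881   0.6029  -2.1637   0.2098]
```

Emit:
send_rows --moves '[[[0,0,1.5,0,0,0,-1],[0,0,1.5,0,0,0,-1],[0,0,1,0,0,0,-1],[0,0,0,0,0,0,-1],[0,0,0,0,0,0,-1]]]'

```text
time_s: 13.15
position: [0.5638, 0.0225, 0.1938]
tcp_rot: [[0.955, -0.296, -0.001], [-0.296, -0.955, -0.002], [-0.0, 0.002, -1.0]]
force: [-5.5, -0.7, 16.5]
opening: 0.272
```

```bash
python3 - <<'E'
from h import *
s=st();R=np.array(s["tcp_rot"]);print(np.degrees(np.arctan2(R[1,0],R[0,0])),s["tau"])
im=capture("wrist");cv2.imwrite("pics/w6.png",im)
a=capture("scene");b=capture("top");cv2.imwrite("pics/s6.png",a);cv2.imwrite("pics/t6.png",b)
u,v=proj("scene",[.5639,.023,.125])[0].astype(int);x,y=proj("top",[.5639,.023,.125])[0].astype(int);print(u,v,x,y)
f=lambda i,u,v:cv2.resize(i[v-50:v+50,u-65:u+65],(390,300),interpolation=cv2.INTER_CUBIC)
cv2.imwrite("pics/m6.png",np.hstack([f(a,u,v),cv2.resize(im[140:240,212:342],(390,300),interpolation=cv2.INTER_CUBIC)]))
E
```

```text
t 13.15 p [0.5638 0.0225 0.1938] F [-5.4601 -0.7311 16.5032] M [-0.0303  1.4605  0.4285] op 0.27225952908014284
[[ 0.9551 -0.2962 -0.0009]
 [-0.2962 -0.9551 -0.0016]
 [-0.0004  0.0018 -1.    ]]
-17.228428201948642 [ -0.3364 -31.6547 -14.796    0.6484  -2.16     0.4229]
285 193 276 206
```

View pics/m6.png

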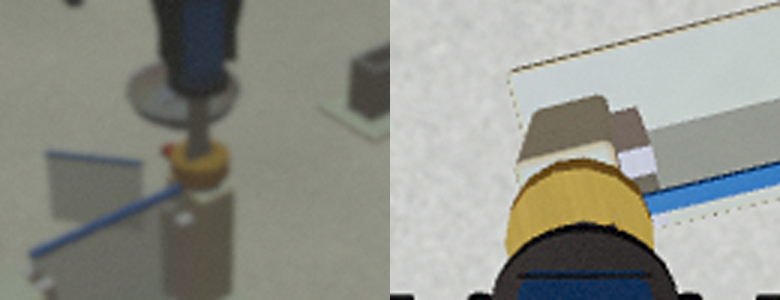

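Left view: blade in the slot, with the red arm off the plate and pointing −x. Right view: the brass head under the collar. The moment ramped to 0.43 N m and the sinking has stopped, so the screw is at its stop. I'll unwind the slack, lift out and turn back to the grasp yaw.

Emit:
send_rows --moves '[[[0,0,-6,0,0,0,-1],[0,0,-6,0,0,-0.2,-1],[0,0,0,0,0,-0.4,-1],[0,0,0,0,0,-0.6,-1],[0,0,0,0,0,-1.5,-1]]]'

```text
time_s: 13.8
position: [0.5639, 0.0229, 0.217]
tcp_rot: [[0.995, -0.096, -0.003], [-0.096, -0.995, 0.001], [-0.003, -0.0, -1.0]]
force: [-0.4, -0.5, -1.1]
opening: 0.275
```

Emit:
send_rows --moves '[[[0,0,0,0,0,-2,-1],[0,0,0,0,0,-2.8,-1],[0,0,-8,0,0,0,-1],[0,0,-8,0,0,0,-1],[0,0,-8,0,0,0,-1]]]'

```text
time_s: 14.3
position: [0.565, 0.0228, 0.2664]
tcp_rot: [[0.946, 0.323, 0.001], [0.323, -0.946, 0.0], [0.001, 0.0, -1.0]]
force: [-0.2, 0.4, -1.7]
opening: 0.273
```

Emit:
send_rows --moves '[[[0,0,-8,0,0,0,-1],[0,0,-8,0,0,0,-1],[0,0,-8,0,0,0,-1],[0,0,-8,0,0,0,-1],[0,0,-8,0,0,0,-1]]]'

```text
time_s: 14.8
position: [0.5649, 0.0228, 0.2659]
tcp_rot: [[0.517, 0.856, 0.0], [0.856, -0.517, 0.0], [0.0, 0.0, -1.0]]
force: [0.2, 0.0, -0.7]
opening: 0.273
```

Emit:
send_rows --moves '[[[0,0,-6.8,0,0,0,-1],[0,0,0,0,0,0,-1],[0,0,0,0,0,0,-1],[0,0,0,0,0,0,-1],[0,0,0,0,0,0,-1]]]'

```text
time_s: 15.3
position: [0.5647, 0.0228, 0.266]
tcp_rot: [[0.417, 0.909, 0.0], [0.909, -0.417, -0.0], [0.0, 0.0, -1.0]]
force: [-0.4, -0.3, -0.8]
opening: 0.273
```

```bash
python3 - <<'E'
from h import *
im=capture("wrist");s=st();R=np.array(s["tcp_rot"]);p=np.array(s["position"])
print((np.array([.4968,-.3045,.0912])-p)@R*100)
im=capture("wrist");cv2.imwrite("pics/w7.png",im)
for t in("slot","holder"):
    for d in spot_in("wrist",t)[:1]:print(t,d["p"],np.array(d["location"]),proj("wrist",d["location"]))
E
```

```text
t 15.35 p [0.5647 0.0228 0.2659] F [-0.411  -0.3264 -1.0933] M [-0.0015 -0.0464  0.0025] op 0.27511785818607243
[[ 0.4168  0.909   0.0001]
 [ 0.909  -0.4168  0.    ]
 [ 0.      0.0001 -1.    ]]
[-32.581    7.4714  17.4729]
slot 0.96 [0.5615 0.0217 0.1261] [[276.6135 201.6259]]
holder 0.68 [0.5761 0.0245 0.0124] [[285.7813 175.3235]]
```

Emit:
send_rows --moves '[[[0,0,0,-2.5,0.5,0,-1],[0,0,0,-4.2,1.0,0,-1],[0,0,0,-4.6,1.1,0,-1],[0,0,0,-4.6,1.1,0,-1],[0,0,0,-4.6,1.1,0,-1]]]'

```text
time_s: 16.0
position: [0.5226, -0.1852, 0.2661]
tcp_rot: [[0.416, 0.909, 0.001], [0.909, -0.416, -0.0], [0.0, 0.001, -1.0]]
force: [1.7, -0.2, -1.0]
opening: 0.276
```

Emit:
send_rows --moves '[[[0,0,0,-4.6,1.1,0,-1],[0,0,0,-4.4,1.0,0,-1],[0,0,0,-3.1,0.6,0,-1],[0,0,0,0,0,2,-1],[0,0,0,0,0,4,-1]]]'

```text
time_s: 16.5
position: [0.4992, -0.3086, 0.2085]
tcp_rot: [[0.419, 0.908, 0.007], [0.908, -0.419, -0.006], [-0.003, 0.009, -1.0]]
force: [0.4, -0.4, -1.8]
opening: 0.272
```

Emit:
send_rows --moves '[[[0,0,0,0,0,2,-1],[0,0,0,0,0,0,-1],[0,0,0,0,0,0,-1],[0,0,0,0,0,0,-1],[0,0,0,0,0,0,-1]]]'

```text
time_s: 17.0
position: [0.4982, -0.3055, 0.1877]
tcp_rot: [[0.416, 0.91, 0.003], [0.91, -0.416, -0.002], [-0.001, 0.003, -1.0]]
force: [0.2, 0.5, -0.9]
opening: 0.273
```

```bash
python3 - <<'E'
from h import *
s=st();R=np.array(s["tcp_rot"]);p=np.array(s["position"])
print((np.array([.4968,-.3045,.0912])-p)@R*100)
a=capture("scene");b=capture("wrist");cv2.imwrite("pics/s8.png",a)
u,v=proj("scene",p-[0,0,.09])[0].astype(int);print(u,v)
f=lambda i,u,v:cv2.resize(i[v-60:v+60,u-60:u+60],(390,390),interpolation=cv2.INTER_CUBIC)
cv2.imwrite("pics/m8.png",np.hstack([f(a,u,v),f(b,277,180)]))
E
```

```text
t 17.0 p [ 0.4982 -0.3055  0.1877] F [ 0.2211  0.5304 -0.8657] M [-0.0242 -0.0709  0.0065] op 0.27291189214087014
[[ 0.4156  0.9095  0.0026]
 [ 0.9095 -0.4156 -0.0024]
 [-0.0011  0.0033 -1.    ]]
[ 0.042  -0.2047  9.6453]
108 264
```

View pics/m8.png

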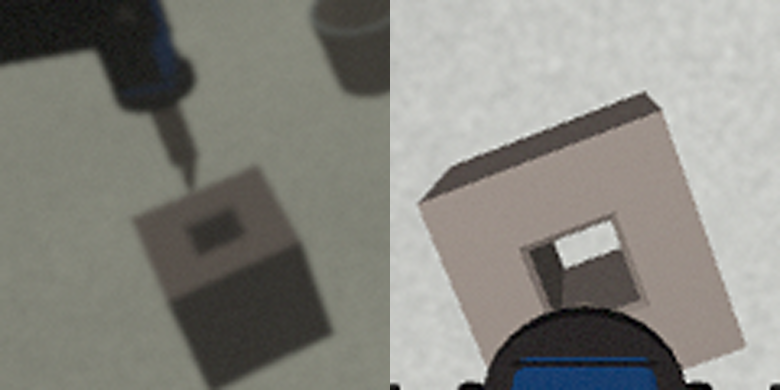

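The hole is directly under the driver (crop at (585,260), collar apex at (585,310)). I'll lower it.

Emit:
send_rows --moves '[[[0,0,0,0,-0.15,1.5,-1],[0,0,0,0,0,2.5,-1],[0,0,0,0,0,2.5,-1],[0,0,0,0,0,1.8,-1],[0,0,0,0,0,0.9,-1]]]'

```text
time_s: 17.6
position: [0.4954, -0.3038, 0.0929]
tcp_rot: [[0.416, 0.909, -0.001], [0.909, -0.416, 0.001], [0.001, -0.002, -1.0]]
force: [-0.3, 0.5, -1.3]
opening: 0.275
```

Emit:
send_rows --moves '[[[0,0,0,0,0,0.2,-1],[0,0,0,0,0,0.1,-1],[0,0,0,0,0,0.1,-1],[0,0,0,0,0,0,-1],[0,0,0,0,0,0,-1]]]'

```text
time_s: 18.1
position: [0.4962, -0.3046, 0.0907]
tcp_rot: [[0.416, 0.909, 0.001], [0.909, -0.416, -0.001], [-0.0, 0.001, -1.0]]
force: [-0.7, 0.5, 0.4]
opening: 0.274
```

Emit:
send_rows --moves '[[[0,0,0,0,0,0,0],[0,0,0,0,0,0,0.5],[0,0,0,0,0,0,1],[0,0,0,0,0,0,1],[0,0,0,0,0,0,1]]]'

```text
time_s: 18.6
position: [0.4959, -0.3043, 0.09]
tcp_rot: [[0.416, 0.909, 0.0], [0.909, -0.416, -0.0], [-0.0, 0.0, -1.0]]
force: [-0.8, 0.3, -0.1]
opening: 0.644
```

Emit:
send_rows --moves '[[[0,0,0,0,0,-1,1],[0,0,0,0,0,-3,1],[0,0,0,0,0,-4,1],[0,0,0,0,0,-4,1],[0,0,0,0,0,-2,1]]]'

```text
time_s: 19.1
position: [0.4973, -0.3054, 0.2345]
tcp_rot: [[0.416, 0.909, 0.005], [0.909, -0.416, -0.005], [-0.002, 0.006, -1.0]]
force: [0.5, -0.3, -0.1]
opening: 0.99
```

```bash
python3 - <<'E'
from h import *
s=st();capture("wrist");im=capture("wrist");cv2.imwrite("pics/w9.png",im)
for c in("wrist","scene"):
  if c=="scene":
    a=capture(c);cv2.imwrite("pics/s9.png",a)
  for t in("driver","stand"):
    for d in spot_in(c,t)[:1]:print(c,t,d["p"],np.array(d["location"]),proj(c,d["location"]))
E
```

```text
t 19.1 p [ 0.4973 -0.3054  0.2345] F [ 0.4944 -0.2728 -0.147 ] M [-0.0042 -0.0986 -0.01  ] op 0.9900095661443468
[[ 0.4158  0.9095  0.005 ]
 [ 0.9095 -0.4158 -0.0045]
 [-0.002   0.0065 -1.    ]]
wrist driver 0.63 [ 0.5013 -0.2975  0.1427] [[280.6292 202.7024]]
wrist stand 0.74 [ 0.5085 -0.2962  0.0742] [[287.1388 183.7153]]
scene driver 0.7 [ 0.508  -0.3043  0.1157] [[108.4927 259.9504]]
scene stand 0.57 [ 0.5319 -0.3073  0.0621] [[121.269  291.7418]]
```

The driver is back upright in its stand: the networks place it as at the start, top at (0.50,−0.30). Now to above the plate.

Emit:
send_rows --moves '[[[0,0,-7,0,0,0,1],[0,0,-7,0,0,0,1],[0,0,-7,0,0,0,1],[0,0,0,3,0.6,0,1],[0,0,0,4.2,0.8,0,1]]]'

```text
time_s: 19.95
position: [0.5139, -0.2341, 0.2282]
tcp_rot: [[0.066, 0.998, -0.002], [0.998, -0.066, 0.001], [0.001, -0.002, -1.0]]
force: [0.0, 0.4, -0.2]
opening: 1.001
```

Emit:
send_rows --moves '[[[0,0,0,4.6,0.85,0,1],[0,0,0,4.6,0.85,0,1],[0,0,0,4.6,0.85,0,1],[0,0,0,3.5,0.6,1,1],[0,0,0,1.5,0.3,1,1]]]'

```text
time_s: 20.45
position: [0.5601, -0.0445, 0.2085]
tcp_rot: [[0.059, 0.998, -0.002], [0.998, -0.059, 0.001], [0.001, -0.002, -1.0]]
force: [0.6, 0.2, -0.5]
opening: 1.002
```

Emit:
send_rows --moves '[[[0,0,0,0,0,0,1],[0,0,0,0,0,0,1],[0,0,0,0,0,0,1],[0,0,0,0,0,0,1],[0,0,0,0,0,0,1]]]'

```text
time_s: 20.95
position: [0.5606, -0.0491, 0.2103]
tcp_rot: [[0.064, 0.998, 0.001], [0.998, -0.064, -0.0], [-0.0, 0.001, -1.0]]
force: [0.1, 0.2, 0.1]
opening: 0.999
```

```bash
python3 - <<'E'
from h import *
s=st();m=camera_model("wrist");im=capture("wrist");cv2.imwrite("pics/w10.png",im)
b=im.astype(int);mk=((b[...,0]-b[...,2]>60)&(b[...,0]>100)).astype(np.uint8)
p=np.array(s["position"]);R=np.array(s["tcp_rot"])
for c in cv2.findContours(mk,0,2)[0]:
    if cv2.contourArea(c)>60:
        r=cv2.minAreaRect(c);P=ray("wrist",cv2.boxPoints(r),.107,m);C=P.mean(0);e=[P[1]-P[0],P[2]-P[1]];e=max(e,key=np.linalg.norm)
        print(r,C,"len",np.linalg.norm(e),"dir",np.degrees(np.arctan2(e[1],e[0])),"tool",(C-p)@R*100)
cv2.imwrite("pics/w10.png",im)
E
```

```text
t 20.95 p [ 0.5606 -0.0491  0.2103] F [0.144  0.2153 0.1251] M [-0.0312 -0.0789 -0.0418] op 0.9985637180349941
[[ 0.0643  0.9979  0.0007]
 [ 0.9979 -0.0643 -0.0004]
 [-0.0003  0.0007 -1.    ]]
((160.2073211669922, 227.36585998535156), (42.0107421875, 3.4358229637145996), 38.65980911254883) [ 0.4552 -0.0586  0.107 ] len 0.036168587164960436 dir -45.610524679259456 tool [ -1.6214 -10.4708  10.3238]
((276.0, 205.5), (117.0, 6.0), 90.0) [ 0.558  -0.0476  0.107 ] len 0.10424119781796508 dir -93.50231480246683 tool [ 0.1356 -0.2784 10.3306]
((154.96751403808594, 134.45289611816406), (4.040101528167725, 72.87893676757812), 44.090614318847656) [0.4625 0.0206 0.107 ] len 0.06186888287702599 dir 38.604446070044084 tool [  6.3349 -10.2498  10.3215]
((517.5, 92.5), (35.0, 33.0), 90.0) [0.759  0.0364 0.107 ] len 0.027529090454267133 dir -2.2333366145596263 tool [ 9.8162 19.243  10.3417]
```

View pics/w10.png

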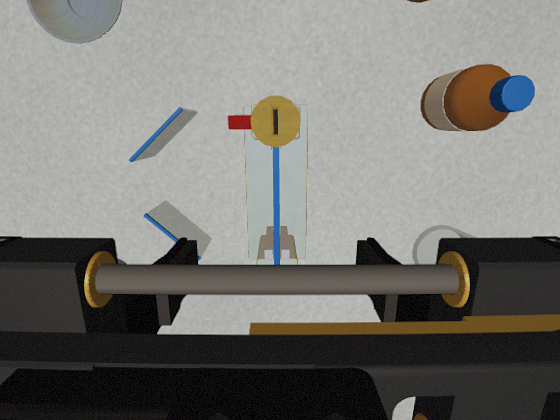

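Wrist view: the slot at (276,122) now lies along the plate, the red arm points left (−x) at (240,122), and the plate's blue edge at u=276 is free and centred between the fingers. I'll descend and grip the top edge.

Emit:
send_rows --moves '[[[0,0,0,0,0,2,1],[0,0,0,0,0,4,0.6],[0,0,0,0,0,4,0.6],[0,0,0,0,0,2.3,0.2],[0,0,0,0,0,1,-0.2]]]'

```text
time_s: 21.5
position: [0.559, -0.0478, 0.0747]
tcp_rot: [[0.063, 0.998, -0.004], [0.998, -0.063, 0.001], [0.001, -0.004, -1.0]]
force: [0.1, 0.9, 0.4]
opening: 0.718
```

Emit:
send_rows --moves '[[[0,0,0,0,0,0,-1],[0,0,0,0,0,0,-1],[0,0,0,0,0,0,-1],[0,0,0,0,0,0,-1],[0,0,0,0,0,0,-1]]]'

```text
time_s: 22.0
position: [0.5611, -0.0479, 0.078]
tcp_rot: [[0.062, 0.998, 0.002], [0.998, -0.062, -0.001], [-0.0, 0.002, -1.0]]
force: [-0.4, -0.8, -0.2]
opening: 0.268
```

Emit:
send_rows --moves '[[[0,0,0,0,0,0,-1],[0,0,0,0,0,0,-1],[0,0,0,0,0,0,-1],[0,0,0,0,0,0,-1],[0,0,0,0,0,0,-1]]]'

```text
time_s: 22.5
position: [0.5606, -0.0478, 0.0771]
tcp_rot: [[0.062, 0.998, 0.0], [0.998, -0.062, -0.0], [-0.0, 0.0, -1.0]]
force: [-0.9, 0.4, 3.0]
opening: 0.054
```

Emit:
send_rows --moves '[[[0,0,0,0,0,-0.5,-1],[0,0,0,0,0,-1,-1],[0,0,0,0,0,-1.5,-1],[0,0,0,0,0,-2,-1],[0,0,0,0,0,-2.5,-1]]]'

```text
time_s: 23.0
position: [0.5597, -0.0476, 0.1524]
tcp_rot: [[0.062, 0.998, -0.002], [0.998, -0.062, 0.001], [0.0, -0.002, -1.0]]
force: [-0.7, 0.1, -2.2]
opening: 0.054
```

Emit:
send_rows --moves '[[[0,0,0,0,0,-2.5,-1],[0,0,0,0,0,-2.5,-1],[0,0,0,0,0,-2.5,-1],[0,0,0,0,0,-2,-1],[0,0,0,0,0,0,-1]]]'

```text
time_s: 23.5
position: [0.5624, -0.0482, 0.2504]
tcp_rot: [[0.062, 0.998, 0.007], [0.998, -0.062, -0.002], [-0.002, 0.007, -1.0]]
force: [0.2, 0.2, -0.3]
opening: 0.051
```

```bash
python3 - <<'E'
from h import *
s=st()
im=capture("top");cv2.imwrite("pics/t11.png",im)
R=regions_of("top","trough")
for r in R[:2]:
    c=max(cv2.findContours(r["mask"].astype(np.uint8),0,2)[0],key=cv2.contourArea);q=cv2.minAreaRect(c)
    P=ray("top",cv2.boxPoints(q),.004);print(r["p"],q,P.mean(0),P)
for d in spot_in("top","trough")[:2]+spot_in("top","trough_floor")[:2]:print(d)
g=im[225:270,115:200].min(2);_,t=cv2.threshold(g,0,255,cv2.THRESH_BINARY_INV+cv2.THRESH_OTSU)
c=max(cv2.findContours(t,0,2)[0],key=cv2.contourArea);q=cv2.minAreaRect(c);P=ray("top",cv2.boxPoints(q)+[115,225],.054);print(q,P.mean(0),P)
capture("scene")
for d in spot_in("scene","trough")[:2]:print(d)
E
```

```text
t 23.5 p [ 0.5624 -0.0482  0.2504] F [ 0.2056  0.2319 -0.251 ] M [ 0.0007 -0.1512 -0.011 ] op 0.05076229869538918
[[ 0.0623  0.998   0.0072]
 [ 0.9981 -0.0623 -0.002 ]
 [-0.0015  0.0073 -1.    ]]
0.64 ((157.74200439453125, 246.94967651367188), (63.749027252197266, 28.217439651489258), 2.2906100749969482) [0.48   0.3421 0.004 ] [[0.4447 0.4278 0.004 ]
 [0.521  0.4297 0.004 ]
 [0.5149 0.2553 0.004 ]
 [0.4394 0.2554 0.004 ]]
{'location': [0.4797, 0.339, 0.0048], 'p': 0.73}
{'location': [0.477, 0.3349, 0.0048], 'p': 0.83}
{'location': [0.4919, -0.2877, 0.0729], 'p': 0.45}
((39.484825134277344, 20.37939453125), (55.43567657470703, 14.068751335144043), 2.2906100749969482) [0.4772 0.3371 0.054 ] [[0.4614 0.4092 0.054 ]
 [0.4979 0.4101 0.054 ]
 [0.4929 0.2646 0.054 ]
 [0.4567 0.2645 0.054 ]]
{'location': [0.4926, 0.3298, 0.0259], 'p': 0.93}
```

Emit:
send_rows --moves '[[[0,0,0,2.3,-0.7,0,-1],[0,0,0,3.8,-1.1,0,-1],[0,0,0,4.3,-1.2,0,-1],[0,0,0,4.3,-1.2,0,-1],[0,0,0,4.3,-1.2,0,-1]]]'

```text
time_s: 24.3
position: [0.5175, 0.1466, 0.2459]
tcp_rot: [[0.063, 0.998, -0.002], [0.998, -0.063, -0.0], [-0.0, -0.002, -1.0]]
force: [0.7, 0.3, -0.7]
opening: 0.055
```

Emit:
send_rows --moves '[[[0,0,0,4.3,-1.2,0,-1],[0,0,0,4.3,-1.2,0,-1],[0,0,0,4.3,-1.2,0,-1],[0,0,0,3.5,-1.0,0,-1],[0,0,0,2.3,-0.6,0,-1]]]'

```text
time_s: 24.8
position: [0.4767, 0.3375, 0.2457]
tcp_rot: [[0.06, 0.998, -0.002], [0.998, -0.06, -0.0], [-0.0, -0.002, -1.0]]
force: [1.5, -0.9, -1.6]
opening: 0.05
```

Emit:
send_rows --moves '[[[0,0,-1.5,0,-0.2,1,-1],[0,0,0,0,0,2,-1],[0,0,0,0,0,1,-1],[0,0,0,0,0,0,-1],[0,0,0,0,0,0,-1]]]'

```text
time_s: 25.3
position: [0.4765, 0.3345, 0.2066]
tcp_rot: [[0.037, 0.999, -0.001], [0.999, -0.037, -0.0], [-0.001, -0.001, -1.0]]
force: [-0.6, -0.9, -1.1]
opening: 0.052
```

```bash
python3 - <<'E'
from h import *
capture("wrist");s=st();im=capture("wrist");cv2.imwrite("pics/w12.png",im);print(s["joint_positions"])
p=np.array(s["position"]);R=np.array(s["tcp_rot"])
rr=regions_of("wrist","trough")
for r in rr[:1]:
    ys,xs=np.where(r["mask"]);print(r["p"],xs.min(),xs.max(),ys.min(),ys.max())
E
```

```text
t 25.35 p [0.4769 0.3348 0.2072] F [ 0.6774 -0.2947 -1.2908] M [ 0.0207 -0.1305  0.0288] op 0.05273880668501577
[[ 0.0371  0.9993  0.0006]
 [ 0.9993 -0.0371  0.0002]
 [ 0.0002  0.0006 -1.    ]]
[24.0901 27.978  89.2745 -0.006  62.7142 26.2167]
0.6 246 309 102 241
```

View pics/w12.png

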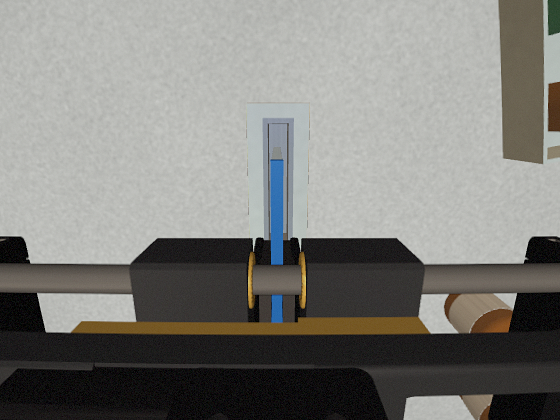

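The plate at u=277 lies parallel to and centred in the trough, whose outer walls are at u 263–292. I'll compute the lengthwise fit from the near ends: plate (277,160), trough inner end (278,124).

```bash
python3 - <<'E'
from h import *
s=st();m=camera_model("wrist");p=np.array(s["position"]);R=np.array(s["tcp_rot"]);im=cv2.imread("pics/w12.png")
f=lambda uv,z:(ray("wrist",uv,z,m)[0]-p)@R*1e3
print("cols v110-165 u=268,278,288");g=im.max(2)
print(g[98:130,270],g[98:130,286]);print(im[150:166,277])
for uv,z in(([277,159.5],p[2]+.03),([278,124],.054),([278,118.5],.054),([278,102.5],.004),([246.5,150],.004),([309,150],.004),([263,150],.054),([292.5,150],.054)):print(uv,z,f(uv,z))
E
```

```text
t 25.45 p [0.477  0.3351 0.2078] F [ 0.253  -0.1887 -1.3326] M [-0.0304 -0.0852  0.0069] op 0.0550422699282201
[[ 0.0368  0.9993  0.0016]
 [ 0.9993 -0.0368  0.0007]
 [ 0.0007  0.0015 -1.    ]]
cols v110-165 u=268,278,288
[186 185 185 183 169 180 190 189 189 189 188 190 188 189 190 188 186 189
 188 186 167 163 163 164 165 145 164 165 165 164 167 166] [189 188 190 190 180 181 190 189 190 188 189 190 191 189 191 192 191 190
 193 186 166 161 160 164 166 126 162 171 171 169 168 168]
[[138 141 139]
 [138 141 135]
 [137 140 134]
 [136 140 135]
 [137 139 133]
 [136 139 134]
 [136 139 135]
 [136 138 135]
 [138 143 141]
 [116  96  78]
 [146  89  37]
 [186 122  57]
 [182 120  56]
 [179 114  50]
 [183 119  58]
 [180 116  56]]
[277, 159.5] 0.2377598811827313 [ 56.8724  -2.1385 -29.9622]
[278, 124] 0.054 [ 72.1717  -0.935  153.8109]
[278, 118.5] 0.054 [ 77.2925  -0.9466 153.8146]
[278, 102.5] 0.004 [ 95.3919  -0.7632 203.8281]
[246.5, 150] 0.004 [ 43.7834 -36.4436 203.7358]
[309, 150] 0.004 [ 43.864   34.5973 203.8452]
[263, 150] 0.054 [ 47.4156 -15.5958 153.7704]
[292.5, 150] 0.054 [ 47.4484  13.3509 153.815 ]
```

Move +7.6 mm lengthwise and +1 mm across, then lower in.

Emit:
send_rows --moves '[[[0,0,0,0.76,0.1,0,-1],[0,0,0,0,0,2,-1],[0,0,0,0,0,3,-1],[0,0,0,0,0,2,-1],[0,0,0,0,0,1,-1]]]'

```text
time_s: 25.95
position: [0.4768, 0.3428, 0.1255]
tcp_rot: [[0.036, 0.999, -0.002], [0.999, -0.036, -0.001], [-0.001, -0.002, -1.0]]
force: [-0.1, -0.1, -1.1]
opening: 0.057
```

Emit:
send_rows --moves '[[[0,0,0,0,0,1,-1],[0,0,0,0,0,1,-1],[0,0,0,0,0,1,-1],[0,0,0,0,0,1,-1],[0,0,0,0,0,0.7,-1]]]'

```text
time_s: 26.45
position: [0.4774, 0.3427, 0.0792]
tcp_rot: [[0.036, 0.999, -0.0], [0.999, -0.036, -0.0], [-0.0, -0.0, -1.0]]
force: [0.3, -0.1, -0.8]
opening: 0.054
```

Emit:
send_rows --moves '[[[0,0,0,0,0,0.15,-1],[0,0,0,0,0,0.1,-1],[0,0,0,0,0,0.1,-1],[0,0,0,0,0,0.1,-1],[0,0,0,0,0,0,-1]]]'

```text
time_s: 26.95
position: [0.4776, 0.3428, 0.0757]
tcp_rot: [[0.036, 0.999, 0.0], [0.999, -0.036, 0.0], [0.0, 0.0, -1.0]]
force: [0.3, 0.2, -1.0]
opening: 0.053
```

Emit:
send_rows --moves '[[[0,0,0,0,0,0.1,-1],[0,0,0,0,0,0.1,-1],[0,0,0,0,0,0,-1],[0,0,0,0,0,0,-1],[0,0,0,0,0,0,-1]]]'

```text
time_s: 27.45
position: [0.4778, 0.3429, 0.0741]
tcp_rot: [[0.036, 0.999, 0.001], [0.999, -0.036, 0.0], [0.0, 0.001, -1.0]]
force: [-1.7, 0.1, 6.0]
opening: 0.053
```

Floor contact came exactly at the expected height. Release and retreat.

Emit:
send_rows --moves '[[[0,0,0,0,0,-0.15,-1],[0,0,0,0,0,0,-0.6],[0,0,0,0,0,0,-0.3],[0,0,0,0,0,0,0.2],[0,0,0,0,0,0,1]]]'

```text
time_s: 27.95
position: [0.4775, 0.3428, 0.0748]
tcp_rot: [[0.036, 0.999, -0.0], [0.999, -0.036, -0.0], [-0.0, -0.0, -1.0]]
force: [0.2, -0.3, 0.6]
opening: 0.329
```

Emit:
send_rows --moves '[[[0,0,0,0,0,0,1],[0,0,0,0,0,0,1],[0,0,0,0,0,0,1],[0,0,0,0,0,0,1],[0,0,0,0,0,0,1]]]'

```text
time_s: 28.45
position: [0.4775, 0.3428, 0.075]
tcp_rot: [[0.036, 0.999, 0.0], [0.999, -0.036, 0.0], [0.0, 0.0, -1.0]]
force: [-0.1, -0.3, 0.4]
opening: 0.79
```

Emit:
send_rows --moves '[[[0,0,0,0,0,-1,1],[0,0,0,0,0,-2,1],[0,0,0,0,0,-3,1],[0,0,0,0,0,-4,1],[0,0,0,0,0,-4,1]]]'

```text
time_s: 28.95
position: [0.4771, 0.3426, 0.2167]
tcp_rot: [[0.036, 0.999, -0.0], [0.999, -0.036, -0.0], [-0.0, -0.0, -1.0]]
force: [0.5, 0.6, -0.6]
opening: 1.001
```

```bash
python3 - <<'E'
from h import *
st();capture("wrist");im=capture("wrist");a=capture("scene");b=capture("top")
for n,i in(("w",im),("s",a),("t",b)):cv2.imwrite(f"pics/{n}13.png",i)
o=np.zeros((600,800,3),np.uint8)
o[:300,:400]=cv2.resize(a,(400,300));o[:300,400:]=cv2.resize(im,(400,300))
u,v=proj("scene",[.478,.343,.05])[0].astype(int);o[300:,:400]=cv2.resize(a[v-45:v+45,u-60:u+60],(400,300),interpolation=cv2.INTER_CUBIC)
u,v=proj("scene",[.51,-.303,.08])[0].astype(int);o[300:,400:]=cv2.resize(a[v-60:v+60,u-80:u+80],(400,300),interpolation=cv2.INTER_CUBIC)
cv2.imwrite("pics/m13.png",o)
a0=cv2.imread("pics/scene0.png");d=cv2.absdiff(a,a0).max(2);d=cv2.morphologyEx((d>40).astype(np.uint8),cv2.MORPH_OPEN,np.ones((3,3)))
print([tuple(x[:5]) for x in cv2.connectedComponentsWithStats(d)[2][1:] if x[4]>25])
E
```

```text
t 28.95 p [0.4771 0.3426 0.2167] F [ 0.4795  0.6375 -0.6109] M [ 0.0279 -0.1364 -0.0337] op 1.001058038901229
[[ 0.0362  0.9993 -0.0005]
 [ 0.9993 -0.0362 -0.0002]
 [-0.0002 -0.0005 -1.    ]]
[(np.int32(348), np.int32(7), np.int32(67), np.int32(74), np.int32(1667)), (np.int32(349), np.int32(57), np.int32(9), np.int32(19), np.int32(123)), (np.int32(379), np.int32(61), np.int32(9), np.int32(9), np.int32(69)), (np.int32(182), np.int32(96), np.int32(25), np.int32(10), np.int32(135)), (np.int32(347), np.int32(133), np.int32(29), np.int32(14), np.int32(106)), (np.int32(268), np.int32(202), np.int32(9), np.int32(11), np.int32(66)), (np.int32(231), np.int32(217), np.int32(25), np.int32(13), np.int32(118))]
```

The viewer limit is reached. The scene difference against the start shows changes only at the arm, latch, holder plate and trough. I'll do one numeric check of the plate in the trough, then hand in.

```bash
python3 - <<'E'
from h import *
im=cv2.imread("pics/w13.png");a=cv2.imread("pics/s13.png");m=camera_model("wrist")
def blue(i,box,mn=25):
    x0,y0,x1,y1=box;b=i[y0:y1,x0:x1].astype(int);k=((b[...,0]-b[...,2]>35)).astype(np.uint8)
    return [(cv2.minAreaRect(c+np.array([x0,y0]))) for c in cv2.findContours(k,0,2)[0] if cv2.contourArea(c)>mn]
print("scene",blue(a,(320,110,420,180),15));print("pred upright top",proj("scene",[[.476,.288,.104],[.480,.398,.104]]))
for r in blue(im,(200,80,360,245)):
    P=ray("wrist",cv2.boxPoints(r),.102,m);print("wrist",r,P)
print("driver diff",cv2.absdiff(a,cv2.imread("pics/scene0.png"))[230:320,80:160].max())
bot.hand_in()
E
```

```text
scene []
pred upright top [[345.687  144.639 ]
 [375.8275 132.19  ]]
wrist ((272.0, 194.5), (99.0, 6.0), 90.0) [[0.4715 0.398  0.102 ]
 [0.4766 0.3978 0.102 ]
 [0.4733 0.3076 0.102 ]
 [0.4678 0.3078 0.102 ]]
driver diff 32
the job is handed in; nothing more can be done
```

The job is done and handed in after about 29 s on the robot clock, with no drops and no forces near the limits.

**Screw:** I turned it clockwise with the blue driver, keeping about 15 N of downward push as it sank. At the stop the sinking ended and the turning moment rose to 0.43 N m. A later picture showed the slot along the plate and the red arm along −x, clear of the plate.

**Driver:** It is back upright in its stand. The scene picture there matches the starting one apart from small differences (32 of 255 at most), and the detection networks place it where it began.

**Plate:** I slid it up by its top edge and lowered it into the trough, meeting the floor at the expected height. After release its blue top edge lies over the trough, about 5 mm to −x of where I let go, so it is standing with a slight lean against a wall.

**Bystanders:** Comparing the scene pictures before and after, the only changes were the arm, the latch, the plate's old place and the trough.

**Checks that failed or disagreed:**
- The final composite picture could not be viewed because the 12-picture limit was reached, so the last checks are numeric only.
- The blue-band search in the scene picture found nothing at the trough. The wrist picture found the band, and the scene difference showed the change at the expected pixels.

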